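Throw the interlocked isolator levers and start the bench machine

TASK

Switch on the bench supply: push the three levers of the interlocked bank fully over, away from the robot, in the only order the interlock allows (you cannot see it, so try each lever gently, and back off from a blocked one as soon as you feel it instead of forcing the interlock). When all three are fully home, and not before, press the green start button all the way down and let it go. Leave everything else on the bench where it is.

Things in the scene. Friction and masses are not known exactly. Their poses are not given: they have to be found in the camera images.
- bank: interlocked isolator bank, fixed to the bench: grey steel box 150 (x) by 270 (y) by 90 mm high, base plate 180 by 280 mm, three levers in a row along its y axis on top. Origin: centre of the underside; x points to its back (away from the robot), y left, z up. A lever is thrown by pushing it over towards bank +x
- bank_top (a point): centre of the bank's top face, 90 mm up. The interlock inside cannot be seen; its order differs from time to time: at first one lever only is free, when that one is fully over a second comes free, then the third. Free: goes all the way with 2 to 6 N at the grip. Blocked: stops after 5 to 15 mm at the grip, then pushes back like a spring, 0.5 to 2 N more per mm; it can be tried again later
- lever_left (a joint): swing of the red lever, rad: 0 = leaning 0.35 rad from vertical to bank -x (robot side), 0.70 = fully over at its end stop, leaning 0.35 rad to bank +x. Starts at 0 to 0.04, stays where left. Pivot along bank y at bank x = 0, y = +80 mm, 30 mm above the bench; lever top 130 mm from the pivot
- lever_left_grip (a point): centre of the red grip block (22 mm thick, 26 mm wide along bank y, 60 mm long along the lever), 100 mm from the lever's pivot
- lever_mid (a joint): swing of the yellow lever, rad: 0 = leaning 0.35 rad from vertical to bank -x (robot side), 0.70 = fully over at its end stop, leaning 0.35 rad to bank +x. Starts at 0 to 0.04, stays where left. Pivot along bank y at bank x = 0, y = 0 mm, 30 mm above the bench; lever top 130 mm from the pivot
- lever_mid_grip (a point): centre of the yellow grip block (22 mm thick, 26 mm wide along bank y, 60 mm long along the lever), 100 mm from the lever's pivot
- lever_right (a joint): swing of the blue lever, rad: 0 = leaning 0.35 rad from vertical to bank -x (robot side), 0.70 = fully over at its end stop, leaning 0.35 rad to bank +x. Starts at 0 to 0.04, stays where left. Pivot along bank y at bank x = 0, y = -80 mm, 30 mm above the bench; lever top 130 mm from the pivot
- lever_right_grip (a point): centre of the blue grip block (22 mm thick, 26 mm wide along bank y, 60 mm long along the lever), 100 mm from the lever's pivot
- overload: red overload pin, 12 mm diameter, sticking a few mm out of the bank's back face, part of the sprung interlock inside; origin inside the bank. A pushed blocked lever loads it: it comes out about 1 mm per 20 N of its load, which is about 3 times the push at the grip. Loaded above 45 N the interlock has been forced: a push of 8 to 12 N at a blocked grip is fine, about 15 N and above may force it
- start (a joint): travel of the green start button, m: 0 up, 0.007 fully down; a spring, about 5 N when fully down
- start_top (a point): centre of the top face of the green start button (30 mm diameter, in a black housing), on a small fixed yellow box 90 x 80 x 50 mm standing by itself to the right of the bank; pressed straight down
- spray_red: red spray can, 66 mm diameter, 190 mm tall, loose on the bench, to be left alone; origin at its underside
- spray_grey: grey spray can, 66 mm diameter, 190 mm tall, loose on the bench, to be left alone; origin at its underside
- glue: small yellow glue bottle, 44 mm diameter, 100 mm tall, loose on the bench, to be left alone; origin at its underside
- screwdriver: orange-handled screwdriver, 200 mm long, lying, loose on the bench, to be left alone; origin at its underside
- tape: yellow tape measure, 70 x 35 x 62 mm, loose on the bench, to be left alone; origin at its underside
- sanding_block: cork sanding block, 100 x 55 x 34 mm, loose on the bench, to be left alone; origin at its underside
- wrench: steel wrench lying flat, loose on the bench, to be left alone; origin at its underside
Not all that is in view belongs to the job. What is shaped like the part that bears start but pink or turquoise is not meant.

How it is judged:
By the outcome, as a careful person would: the job done as asked, in the order asked, and still so for the second after the job is handed in, with the robot touching nothing.
It also fails if it takes over 67 s, if anything falls off the work surface, if the arm or the gripper's body presses on something with over 40 N, if the wrist force passes 120 N, or if a joint passes its speed limit or range.

ROBOT

A 6-joint arm with a two-finger parallel gripper is mounted at the origin on the work surface. World frame = base frame: x ahead of the robot, y to its left, z up, the work surface at z = 0. Lengths are in m, angles in degrees, forces in N, time in s.
With the tool pointing down it reaches from about 0.35 to 0.875 m from the base axis. Payload 4.2 kg.
Tool frame: the origin (TCP) lies midway between the tips of the shut fingers; the grasp point (between the pads) lies 19 mm behind it; y points along the fingers, z is the direction in which the jaws open and shut, and the axes are right-handed (so a half turn about y gives the same grasp; the last joint's range is limited). The gripper opens to 87 mm and grips with 3 to 60 N. Pads are 19 mm wide; open, the fingers measure 117 mm over their backs; the gripper's body (75 mm by 190 mm) begins 51 mm behind the grasp point.
Start: joints at [-50.615, 22.042, 0.453, 0, -68.411, -14.817], TCP at [0.26, -0.568, 0.201] pointing down, gripper open.
Joint ranges: [-179.83, 179.83], [-69.29, 118.12], [-61.27, 80.66], [-181.25, 117.63], [-171.15, -9.14], [-177.46, 177.46]. Speed limits (degrees/s): [159.86, 159.86, 180, 180, 180, 180].

INTERFACE

Orientations are given as [roll, pitch, yaw] about the fixed x, y, z axes, in that order (R = Rz(yaw) Ry(pitch) Rx(roll)).
In Python, from workcell import env gives the robot as it stands. The module is installed in compiled form; this text tells all that it offers. Calls block until the motion is done:
- env.goto(position, orientation): joint-space move of the TCP to a pose.
- env.move_straight(position, rotation=None, rate=0.15, force_limit=None): straight line of the TCP; rotation=None keeps the orientation; rate is the mean speed in m/s. With force_limit (N) it stops when the force on the tool has changed by that much, and returns True; else False.
- env.set_joints(angles): joint-space move.
- env.gripper_to(opening, grasp_force=None): opening from 0.0 (shut) to 1.0 (fully open); grasp_force is the grip in N (None keeps the last); returns when the fingers have stopped.
- env.dwell(seconds).
- env.inverse_kinematics(position, orientation): joint angles nearest the present ones, or None.
- env.read_state(): the state.
- env.grab_frame(name): name is "side" or "top" or "wrist"; returns a dict with "image" (420x560x3 uint8, blue, green, red), "fx", "fy", "cx", "cy" (pixels), "position" and "orientation" of the camera in the world. Camera axes: x right, y up, looking along -z (the intrinsics and any distortion apply to the point x, -y, -z); pixel columns grow to the right and rows downward; lengths in m; the calibration is good to about 2 mm. A picture is of the moment at which its call begins. There is no depth.
A pose or a line that the arm cannot do raises env.Unreachable and nothing moves.
- env.close_job(): hands the job in, once; it reports no verdict.
Trained networks look in a picture, given as the dict that the camera call returned (one of the last four; its "shot" number tells which), for a name from the list of things; names that differ only in an ending like _2 or _b are one class to them, and where a whole thing is asked for, a point or a joint stands for the part that bears it (a point fixed in the world has none). Each returns a list of dicts, best first, with "score" (0 to 1); they miss things now and then, are a little off and sometimes report something else, mostly with a low value. They report only what shows in the picture. A call takes as long as a camera call. They do not tell look-alikes from the thing itself.
- env.search_frame(picture, thing): "xyz" ([x, y, z] in m, in world coordinates, good to about 4 mm: the middle of the surface that is visible of it).
- env.trace(picture, thing): "mask" (420x560 bool, what is visible of it).
The state is a dict: "clock": time; "joint_positions": joint angles; "qvel": joint speeds; "joint_torque": joint torques, N m; "position": TCP position; "tool_rot": TCP orientation; "force": force on the tool from outside, world axes, zero at the start; "wrist_torque": the same for the moment, N m; "opening": opening from 0.0 (shut) to 1.0 (fully open).
Only numpy, scipy, OpenCV 4.12 (cv2) and the standard library are available. Lean on these libraries where they do the work, as an engineer would, in place of code of your own. Each camera call takes 0.05 s, during which the arm holds its last target.

## Working session

There is one attempt and no reset: what is moved stays moved. The work goes in short steps, each a Python script; the robot and the scene stay as the last script left them, time stands still between calls to the robot, and variables do not carry over. Pictures are saved under pics/ and viewed, and the job is handed in when it is done.

```bash
mkdir -p pics; python3 - <<'E'
from workcell import env
import cv2
s=env.read_state();print(s)
for n in("side","top"):
    p=env.grab_frame(n);cv2.imwrite(f"pics/{n}0.png",p["image"])
    print(n,p["position"],p["orientation"],p["fx"],p["cx"],p["cy"],[k for k in p])
    for t in ("lever_left_grip","lever_mid_grip","lever_right_grip","start_top","start","bank","spray_red","spray_grey","glue","overload"):
        print(t,[(r["score"],[round(float(v),3) for v in r["xyz"]]) for r in env.search_frame(p,t)])
print(env.read_state()["clock"])
E
```

```text
{'clock': 0.0, 'joint_positions': array([-5.06147356e+01,  2.20892474e+01,  3.79368273e-01, -2.96660344e-02,
       -6.84109408e+01, -1.48173396e+01]), 'qvel': array([-0.02200717,  0.0074765 , -0.04068537, -0.01916297, -0.0866732 ,
        0.08982688]), 'joint_torque': array([ 1.92990578e-04, -3.90667069e+01,  1.87407911e+01,  4.21994314e+00,
        1.10474924e-02, -1.91772474e-04]), 'position': array([ 0.25960963, -0.56780971,  0.19947104]), 'tool_rot': array([-8.98761467e+01,  4.25367453e-03,  2.45569848e+01]), 'force': array([0.6038945 , 0.45644597, 0.21574349]), 'wrist_torque': array([-0.02036352,  0.00902205, -0.03898282]), 'opening': 1.000594408324838}
side [0.31117382 0.66461451 0.96946086] [  38.77319935   -0.52698623 -159.28916986] 420.464814197274 279.22368604251136 213.9577302854143 ['image', 'fx', 'fy', 'cx', 'cy', 'position', 'orientation', 'shot']
lever_left_grip [(0.64, [0.526, 0.158, 0.146])]
lever_mid_grip [(0.62, [0.535, 0.079, 0.138]), (0.45, [0.547, 0.0, 0.136])]
lever_right_grip [(0.6, [0.546, 0.003, 0.137])]
start_top [(0.63, [0.331, -0.311, 0.075]), (0.46, [0.
[... 325 characters left out ...]
(0.32, [0.674, -0.187, 0.056])]
top [0.32751802 0.01608925 1.50709948] [ 10.03785848  -0.20663133 -90.99600225] 524.1772891614705 277.33717157648346 204.91487086714818 ['image', 'fx', 'fy', 'cx', 'cy', 'position', 'orientation', 'shot']
lever_left_grip [(0.67, [0.526, 0.143, 0.157])]
lever_mid_grip []
lever_right_grip [(0.69, [0.548, -0.01, 0.148])]
start_top [(0.57, [0.329, -0.13, 0.075]), (0.54, [0.524, -0.265, 0.073])]
start [(0.65, [0.329, -0.136, 0.073]), (0.57, [0.334, -0.317, 0.07]), (0.28, [0.534, 0.066, 0.152])]
bank [(0.89, [0.559, 0.072, 0.091])]
spray_red [(0.7, [0.466, 0.38, 0.184])]
spray_grey [(0.58, [0.627, 0.452, 0.173])]
glue [(0.55, [0.677, -0.192, 0.068])]
overload []
1.1
```

View pics/side0.png

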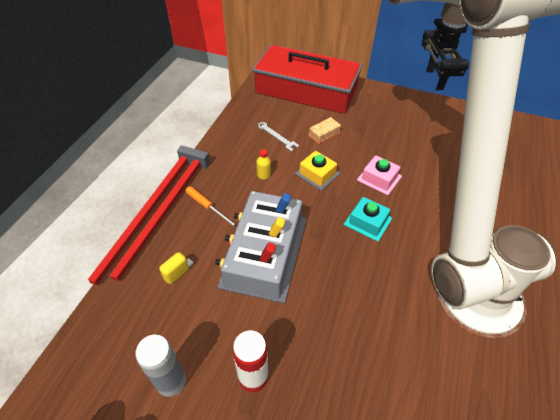

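View pics/top0.png

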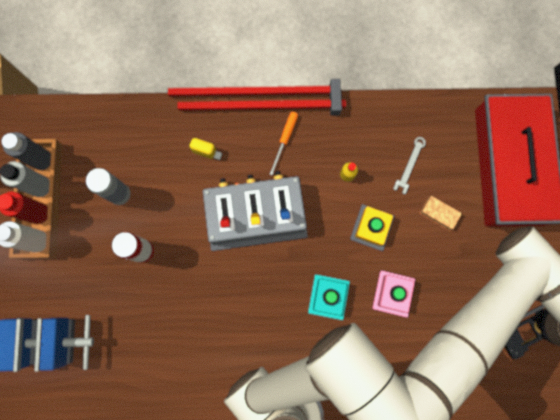

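The button candidates in the side view are yellow (318,168), pink (380,173) and turquoise (371,214). In the top view they are yellow (375,226), pink (398,293) and turquoise (331,297). The description says the yellow box, at about (0.523, -0.265). Next I'll refine the bank pose and check this choice in a close crop.

```bash
cat > h.py <<'E'
from workcell import env
import cv2, numpy as np
from scipy.spatial.transform import Rotation as R
def proj(p,X):
    Rc=R.from_euler('xyz',p["orientation"],degrees=True).as_matrix()
    c=(np.atleast_2d(X)-p["position"])@Rc
    return np.c_[p["cx"]+p["fx"]*c[:,0]/-c[:,2], p["cy"]-p["fy"]*c[:,1]/-c[:,2]]
def ray(p,uv,z):
    Rc=R.from_euler('xyz',p["orientation"],degrees=True).as_matrix()
    d=Rc@np.array([(uv[0]-p["cx"])/p["fx"],-(uv[1]-p["cy"])/p["fy"],-1]);o=np.array(p["position"])
    return o+d*(z-o[2])/d[2]
E
python3 - <<'E'
from h import *
from scipy.optimize import least_squares
P={n:env.grab_frame(n) for n in("side","top")}
m={}
for n,p in P.items():
    for t in("bank","lever_left_grip","lever_mid_grip","lever_right_grip"):
        r=env.trace(p,t)
        if r:
            k=r[0]["mask"];ys,xs=np.nonzero(k);print(n,t,round(r[0]["score"],2),k.sum(),xs.mean(),ys.mean(),xs.min(),xs.max(),ys.min(),ys.max())
            if t=="bank": print(n, cv2.minAreaRect(np.c_[xs,ys].astype(np.float32)))
# overlay fitted model guess: fit from image
c0=np.array([0.56,0.075]);
def model(x,y,yaw):
    c,s=np.cos(yaw),np.sin(yaw);M=lambda a:np.array([[x+c*u-s*v,y+s*u+c*v,w] for u,v,w in a])
    top=[(a,b,.09) for a,b in((-.075,-.135),(-.075,.135),(.075,.135),(.075,-.135))]
    base=[(a,b,.005) for a,b in((-.09,-.14),(-.09,.14),(.09,.14),(.09,-.14))]
    g=[(-.1*np.sin(.33),b,.03+.1*np.cos(.33)) for b in(.08,0,-.08)]
    return M(top),M(base),M(g)
# fit silhouettes by IoU of convex hull
from scipy.optimize import minimize
masks={n:env.trace(p,"bank")[0]["mask"] for n,p in P.items()}
def cost(q):
    t=0
    for n,p in P.items():
        T,B,G=model(*q);im=np.zeros((420*4,560*4),np.uint8)
        h=cv2.convexHull((proj(p,np.r_[T,B,B*[1,1,0]])*4).astype(np.int32));cv2.fillConvexPoly(im,h,255)
        im=cv2.resize(im,(560,420),interpolation=cv2.INTER_AREA)/255.
        k=masks[n];t+=1-np.minimum(im,k).sum()/np.maximum(im,k).sum()
    return t
r=minimize(cost,[.56,.07,.14],method="Nelder-Mead",options=dict(initial_simplex=[[.56,.07,.14],[.58,.07,.14],[.56,.09,.14],[.56,.07,.25]],xatol=1e-4));print(r.x,r.fun)
for n,p in P.items():
    im=cv2.resize(p["image"],None,fx=4,fy=4,interpolation=cv2.INTER_CUBIC)
    T,B,G=model(*r.x)
    for a,col in((T,(255,0,255)),(B,(0,255,0))):cv2.polylines(im,[(proj(p,a)*4+2).astype(np.int32)],True,col,1)
    for u in proj(p,G):cv2.circle(im,tuple((u*4+2).astype(int)),4,(255,255,0),-1)
    u=(proj(p,[.535,-.06,.09])[0]*4).astype(int);x=max(u[0]-400,0);y=max(u[1]-300,0)
    b=(proj(p,[.523,-.265,.072])[0]*4).astype(int);cv2.circle(im,tuple(b),3,(0,0,255),-1)
    cv2.imwrite(f"pics/{n}1.png",im[y:y+600,x:x+800]);print(n,"crop",x/4,y/4)
E
```

```text
side bank 0.75 6890 263.58955007256895 246.84049346879536 216 305 191 302
side ((260.441162109375, 242.73529052734375), (77.85393524169922, 107.44329071044922), 14.03624439239502)
side lever_left_grip 0.47 197 267.6751269035533 251.39593908629442 260 275 242 261
side lever_mid_grip 0.65 163 277.5644171779141 225.92638036809817 271 284 217 235
side lever_right_grip 0.61 198 283.1515151515151 202.53535353535352 276 290 193 212
top bank 0.94 6298 254.1182915211178 211.58494760241348 202 305 170 249
top ((253.4974822998047, 208.78204345703125), (70.30608367919922, 99.67816925048828), 81.98290252685547)
top lever_left_grip 0.46 112 225.11607142857142 221.47321428571428 220 230 216 227
top lever_right_grip 0.46 107 284.5700934579439 213.30841121495328 280 290 208 219
[0.56920495 0.0700256  0.1259173 ] 0.10898120469900086
side crop 193.25 124.75
top crop 201.75 145.0
```

View pics/side1.png

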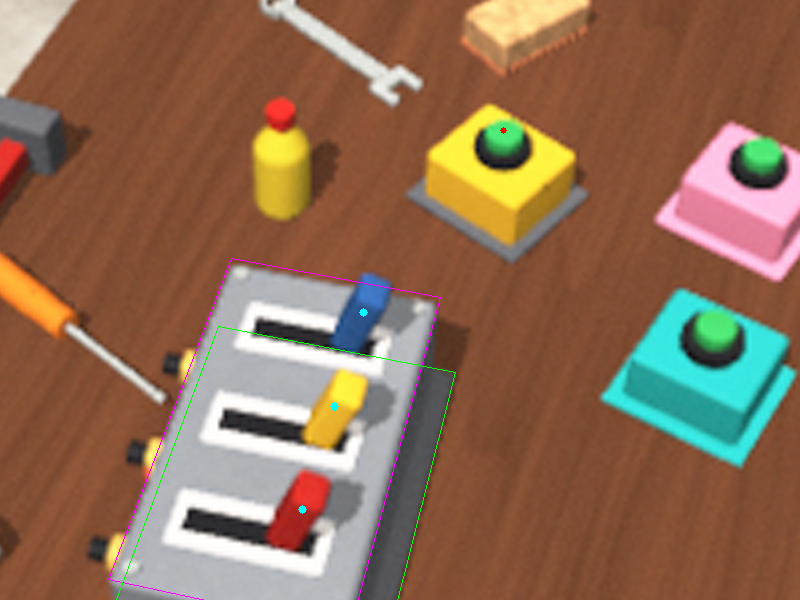

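View pics/top1.png

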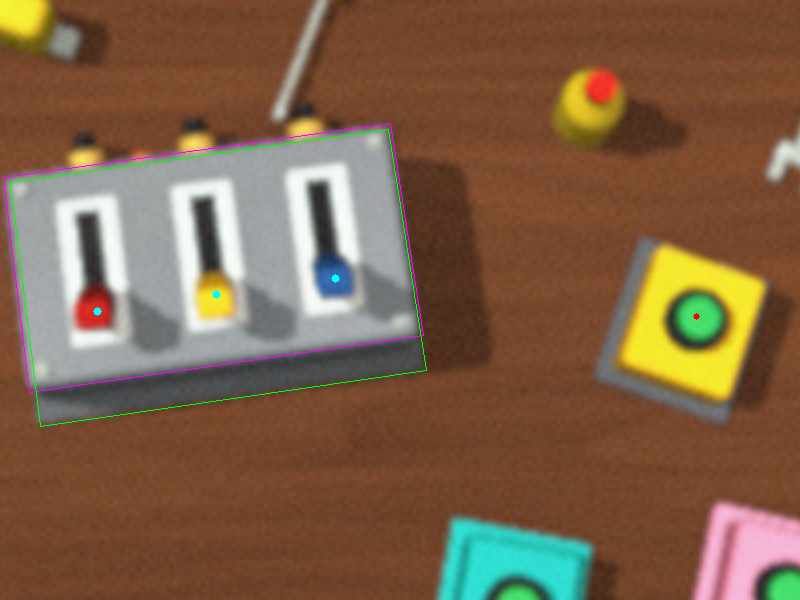

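The model fit matches both views: bank at (0.569, 0.070) with yaw 7.2°, and all three grips start leaning toward the robot. The crop confirms the yellow box's green button at the red dot, top-crop pixel (696,316). Starting with the levers.

```bash
cat >> h.py <<'E'
BX,BY,YAW=.5692,.0700,.1259
ROT=[-90,0,np.degrees(YAW)]
LY=dict(left=.08,mid=0.,right=-.08)
def bw(u,v,z):
    c,s=np.cos(YAW),np.sin(YAW);return [BX+c*u-s*v,BY+s*u+c*v,z]
def bu(pos):
    d=np.array(pos[:2])-[BX,BY];c,s=np.cos(YAW),np.sin(YAW);return c*d[0]+s*d[1]
def st(tag):
    s=env.read_state();print(tag,"t",round(s["clock"],2),"u",round(bu(s["position"])*1e3,1),"z",round(s["position"][2],4),"F",np.round(s["force"],1));return s
def try_lever(n,lim=8):
    v=LY[n]
    env.move_straight(bw(-.088,v,.135),ROT,rate=.15); st(n+" pre")
    hit=env.move_straight(bw(.045,v,.135),ROT,rate=.045,force_limit=lim)
    s=st(n+f" hit={hit}");u=bu(s["position"])
    free=u>-.01
    if free and hit:   # well past any blocked stop: make sure it is home
        h2=env.move_straight(bw(u+.02,v,.135),ROT,rate=.03,force_limit=9);st(f" seat {h2}")
    env.move_straight(bw(-.088,v,.135),ROT,rate=.2 if free else .1)
    return free
E
python3 - <<'E'
from h import *
env.gripper_to(0.0)
env.goto(bw(-.088,-.08,.21),ROT);st("above")
print(try_lever("right"))
p=env.grab_frame("top");u=proj(p,[.535,.03,.09])[0].astype(int)
cv2.imwrite("pics/top2.png",cv2.resize(p["image"][u[1]-75:u[1]+75,u[0]-100:u[0]+100],None,fx=4,fy=4));st("end")
E
```

```text
above t 5.36 u -88.0 z 0.21 F [-0.6 -0.3 -0.5]
right pre t 6.01 u -87.3 z 0.1356 F [-0.2 -0.1 -0.1]
right hit=False t 9.12 u 44.9 z 0.1351 F [ 0.1  0.  -0.2]
True
end t 9.98 u -86.5 z 0.1353 F [ 0.7 -0.2  0.4]
```

View pics/top2.png

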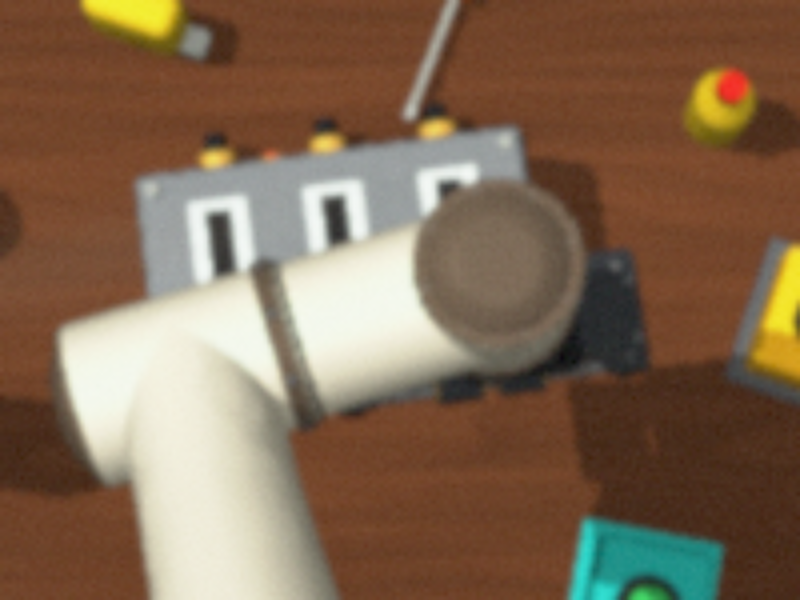

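```bash
python3 - <<'E'
from h import *
print(env.read_state()["opening"],env.read_state()["position"],env.read_state()["tool_rot"],bw(-.088,-.08,.135))
p=env.grab_frame("side");u=(proj(p,[.535,.03,.12])[0]).astype(int)
im=p["image"].copy();cv2.circle(im,tuple(proj(p,env.read_state()["position"])[0].astype(int)),1,(255,0,255),-1)
cv2.imwrite("pics/side2.png",cv2.resize(im[u[1]-75:u[1]+75,u[0]-100:u[0]+100],None,fx=4,fy=4))
p=env.grab_frame("wrist");cv2.imwrite("pics/wrist2.png",p["image"])
E
```

```text
0.004662791858093129 [ 0.49337557 -0.02013619  0.13525259] [-9.00066455e+01 -7.87900260e-02  7.22947669e+00] [np.float64(0.49194192773704615), np.float64(-0.020416758790680986), 0.135]
```

View pics/side2.png

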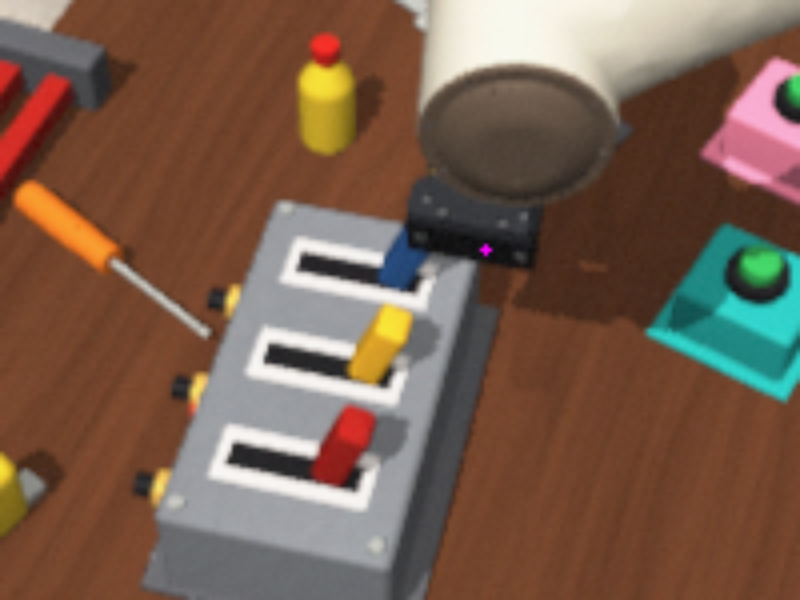

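View pics/wrist2.png

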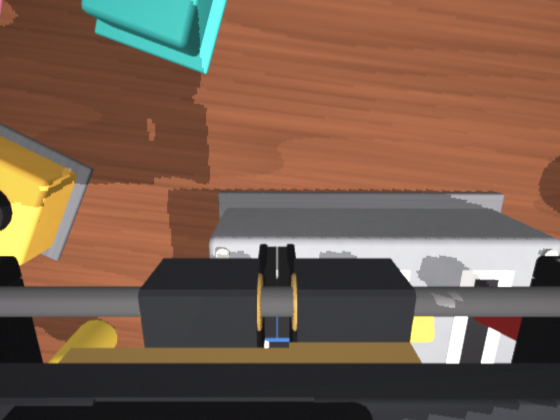

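```bash
python3 - <<'E'
from h import *
for u in (-.07,-.06,-.05,-.04,-.03):
    h=env.move_straight(bw(u,-.08,.135),ROT,rate=.06,force_limit=6);st(str(h))
    if h:break
p=env.grab_frame("side");u=(proj(p,[.535,.03,.12])[0]).astype(int)
im=p["image"].copy()
cv2.imwrite("pics/side3.png",cv2.resize(im[u[1]-75:u[1]+75,u[0]-100:u[0]+100],None,fx=4,fy=4))
E
```

```text
False t 10.53 u -69.7 z 0.1346 F [-0.7  0.2 -0. ]
False t 10.85 u -59.7 z 0.135 F [-0.3  0.8  0.3]
False t 11.17 u -49.7 z 0.1349 F [0.1 0.7 0.5]
False t 11.48 u -39.7 z 0.1349 F [ 0.2  0.4 -0. ]
False t 11.8 u -29.6 z 0.1349 F [ 0.4 -1.2  0.7]
```

View pics/side3.png

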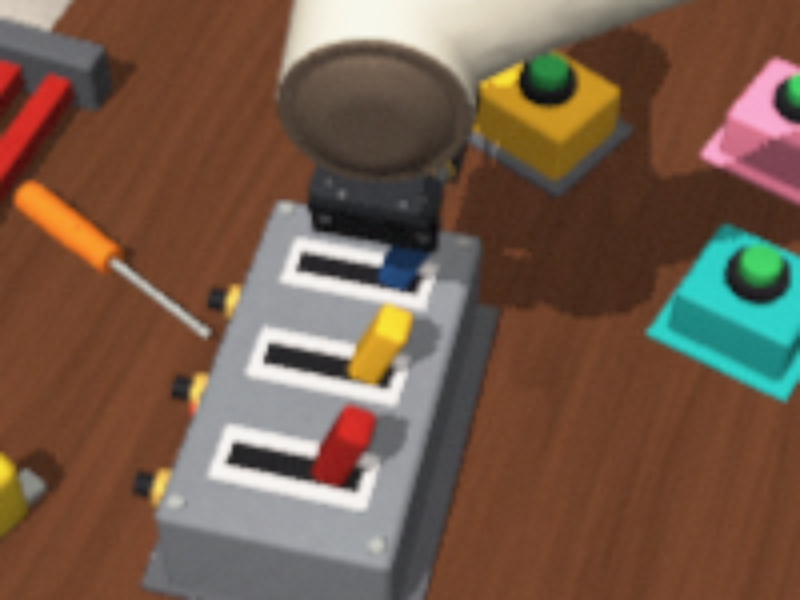

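```bash
python3 - <<'E'
from h import *
p=env.grab_frame("wrist");im=p["image"].copy()
s=env.read_state();print(p["position"],p["orientation"],s["position"])
for z in(0,.02,.05):
    q=proj(p,s["position"]+np.array([0,0,z]))[0];print(z,q);cv2.circle(im,tuple(q.astype(int)),3,(255,0,255),-1)
print(proj(p,[bw(-.034,-.08,.124),bw(-.045,-.08,.152)]))
cv2.imwrite("pics/w4.png",im)
E
```

```text
[ 0.47240433 -0.02396577  0.31900511] [-1.64883204e+01  1.76158741e-02  9.72374008e+01] [ 0.5493723  -0.01314823  0.13487828]
0 [278.41814999 246.00958994]
0.02 [278.60016159 260.36270561]
0.05 [278.96005512 288.74327863]
[[278.34550972 233.56777165]
 [278.63038874 232.875577  ]]
```

View pics/w4.png

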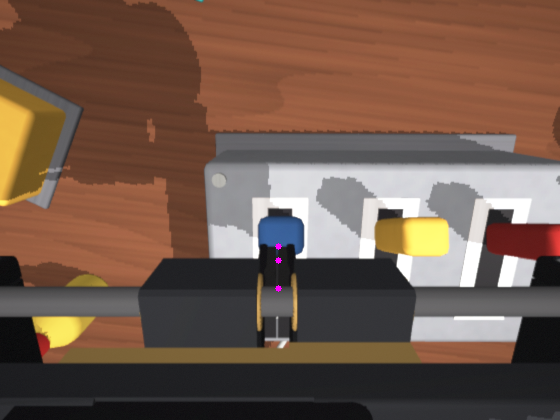

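```bash
python3 - <<'E'
from h import *
p=env.grab_frame("wrist");im=p["image"]
cv2.imwrite("pics/w5.png",cv2.resize(im[180:320,190:370],None,fx=4.2,fy=4.2,interpolation=cv2.INTER_CUBIC))
print(p["fx"])
for t in("lever_right_grip","lever_mid_grip"):print(t,env.search_frame(p,t))
st("")
E
```

```text
329.087251248629
lever_right_grip [{'xyz': [0.5324, -0.0123, 0.1511], 'score': 0.71}]
lever_mid_grip [{'xyz': [0.5305, 0.0594, 0.1501], 'score': 0.64}]
 t 12.05 u -30.2 z 0.135 F [-0.5 -0.4 -0.4]
```

View pics/w5.png

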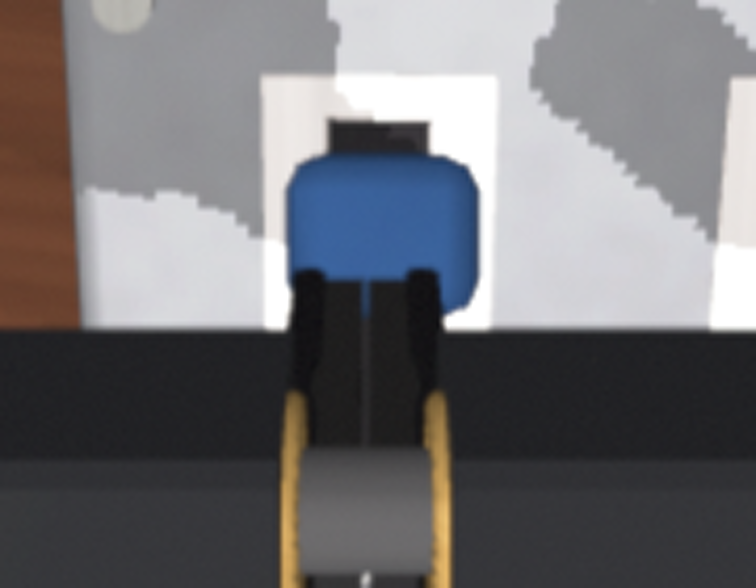

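```bash
python3 - <<'E'
from h import *
p=env.grab_frame("side")
im0=cv2.imread("pics/side0.png");X=np.array([.2596,-.5678,.1995])
a=np.radians(24.56);z=np.array([-np.sin(a),np.cos(a),0])
big=cv2.resize(im0,None,fx=5,fy=5,interpolation=cv2.INTER_CUBIC)
for o,c in((0*z,(255,0,255)),(z*.0435,(0,255,255)),(-z*.0435,(255,255,0))):
    for h in(0,.019,.07):
        u=proj(p,X+o+[0,0,h])[0]*5;print(u/5);cv2.circle(big,tuple(u.astype(int)),3,c,-1)
u=proj(p,X)[0]*5;x,y=int(u[0])-350,max(int(u[1])-350,0);cv2.imwrite("pics/s6.png",big[y:y+560,x:x+700])
E
```

```text
[431.82752443  86.12147094]
[433.62365057  80.81423511]
[438.65369969  65.9513275 ]
[436.00164049  94.48363664]
[437.88470679  89.16046378]
[443.16305712  74.2392838 ]
[427.8224357   78.09792411]
[429.53706891  72.80975374]
[434.33468884  58.01321796]
```

View pics/s6.png

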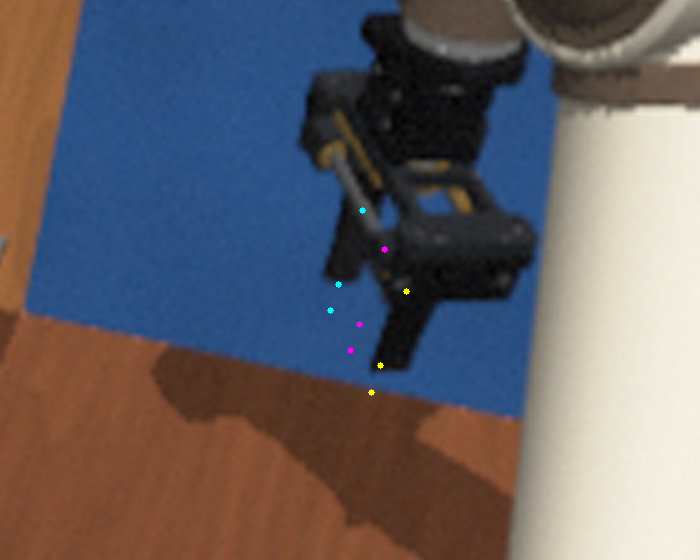

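The wrist crop shows the finger over the blue lever's top (tip at about row 246), and the lever hasn't moved. The open-finger check also put the tips about 20 mm above the nominal TCP, so the first pass went over the lever without touching it. I'll retry lower, at TCP z = 0.113.

```bash
sed -i 's/\.135)/ZP)/g; s/^BX,/ZP=.113\nBX,/' h.py; python3 - <<'E'
from h import *
env.move_straight(bw(-.088,-.08,.135),ROT)
env.move_straight(bw(-.088,-.08,ZP),ROT)
for u in (-.07,-.06,-.05,-.04,-.03):
    h=env.move_straight(bw(u,-.08,ZP),ROT,rate=.05,force_limit=7);st(str(h))
    if h:break
p=env.grab_frame("wrist");im=p["image"]
cv2.imwrite("pics/w7.png",im[100:360])
E
```

```text
False t 13.44 u -69.8 z 0.113 F [ 0.3  0.5 -0.5]
False t 13.79 u -59.7 z 0.113 F [-0.9 -0.9  0. ]
False t 14.14 u -49.6 z 0.113 F [-1.4 -0.2  0.2]
False t 14.49 u -39.2 z 0.1129 F [-0.7  0.8  0.4]
False t 14.84 u -29.0 z 0.113 F [-0.3  0.  -0. ]
```

View pics/w7.png

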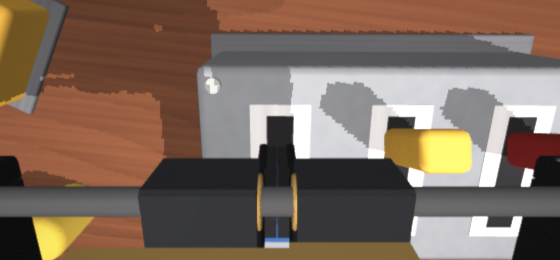

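The blue lever has now left its start position; a blue sliver shows at (277,243), so the finger is pushing it. Continuing.

```bash
python3 - <<'E'
from h import *
for u in (-.015,0.,.015,.025,.035,.045,.055,.065):
    h=env.move_straight(bw(u,-.08,ZP),ROT,rate=.05,force_limit=8);s=st(str(h))
    if h:break
p=env.grab_frame("wrist");im=p["image"]
cv2.imwrite("pics/w8.png",im)
p=env.grab_frame("side");u=(proj(p,[.535,.03,.12])[0]).astype(int)
cv2.imwrite("pics/side8.png",cv2.resize(p["image"][u[1]-75:u[1]+75,u[0]-100:u[0]+100],None,fx=4,fy=4))
E
```

```text
False t 15.34 u -14.0 z 0.1129 F [ 0.3  0.4 -0.3]
False t 15.79 u 0.6 z 0.1126 F [-0.4  0.1 -0. ]
False t 16.24 u 16.0 z 0.1131 F [-0.2 -0.3 -0.8]
True t 16.45 u 16.6 z 0.1124 F [-1.9  0.5  4.9]
```

View pics/side8.png

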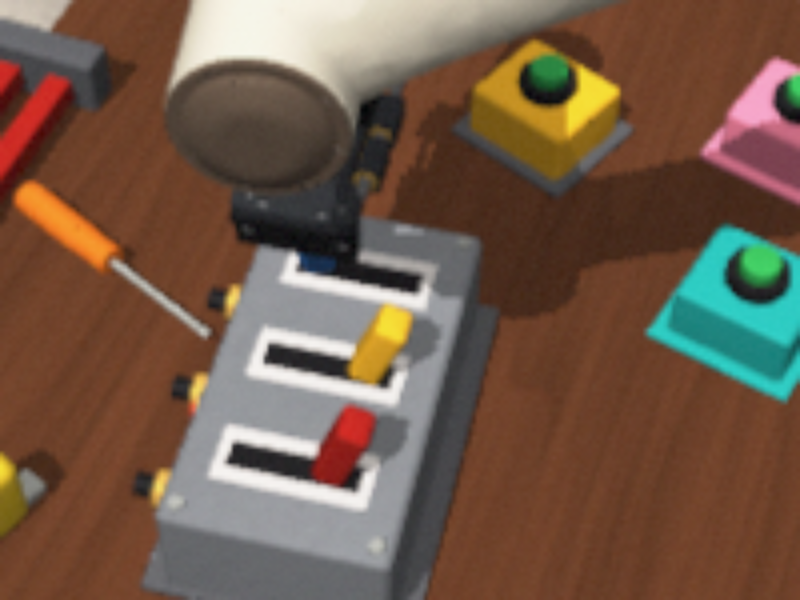

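View pics/w8.png

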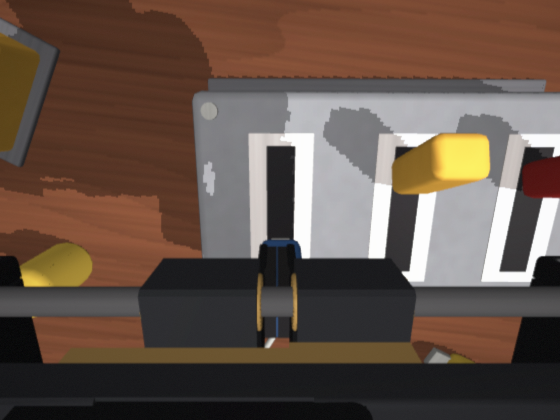

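The blue lever sits at the far end of its slot, with contact at u = 16.6 mm as expected for the end stop. I'll seat it, then try the middle lever in one continuous push so the force baseline is taken before contact.

```bash
python3 - <<'E'
from h import *
h=env.move_straight(bw(.04,-.08,ZP),ROT,rate=.04,force_limit=9);st(f"seat {h}")
env.move_straight(bw(-.088,-.08,ZP),ROT,rate=.2)
print(try_lever("mid",7))
p=env.grab_frame("side");u=(proj(p,[.535,.03,.12])[0]).astype(int)
im=cv2.resize(p["image"],None,fx=4,fy=4,interpolation=cv2.INTER_CUBIC)
for n,v in LY.items():
    for a in(-.35,.35):
        q=proj(p,bw(.13*np.sin(a),v,.03+.13*np.cos(a)))[0]*4+2;cv2.circle(im,tuple(q.astype(int)),4,(255,0,255),-1)
u*=4;cv2.imwrite("pics/side9.png",im[u[1]-300:u[1]+300,u[0]-400:u[0]+400])
E
```

```text
seat True t 16.84 u 15.9 z 0.1113 F [-1.1  0.6  3.3]
mid pre t 18.19 u -87.7 z 0.1127 F [-0.7 -0.8 -0.1]
mid hit=True t 20.29 u 16.5 z 0.1112 F [-1.7  0.8  3.1]
 seat True t 20.66 u 16.0 z 0.1105 F [-2.5  0.3  2.8]
True
```

View pics/side9.png

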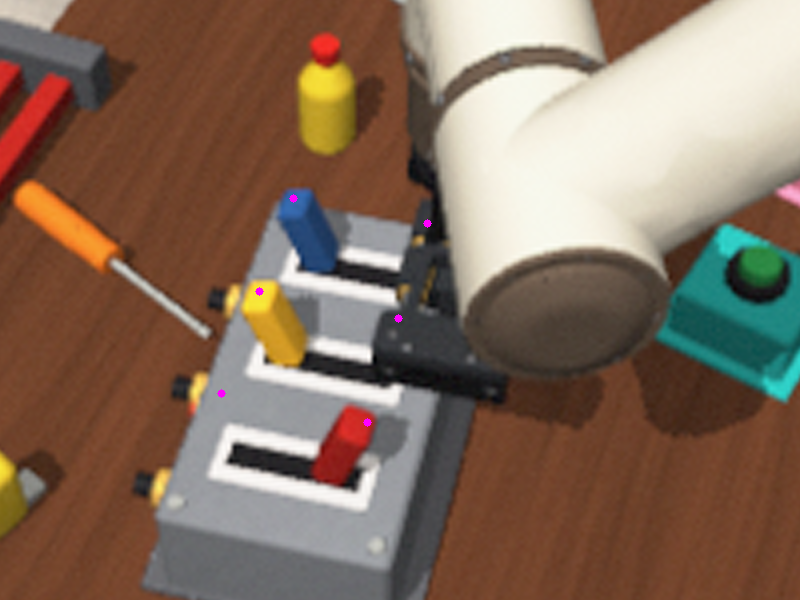

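Blue (293,197) and yellow (260,290) are both at the model's end-stop tips; red is still at its start. Red next.

```bash
python3 - <<'E'
from h import *
print(try_lever("left",7))
env.move_straight(bw(-.10,.08,.2),ROT,rate=.25)
env.goto([.45,-.265,.2],ROT);st("clear")
P={n:env.grab_frame(n) for n in("side","top")}
for n,p in P.items():
    im=cv2.resize(p["image"],None,fx=4,fy=4,interpolation=cv2.INTER_CUBIC)
    for k,v in LY.items():
        for a in(.35,):
            q=proj(p,bw(.13*np.sin(a),v,.03+.13*np.cos(a)))[0]*4+2;cv2.circle(im,tuple(q.astype(int)),4,(255,0,255),-1)
    u=(proj(p,[.535,-.03,.12])[0]*4).astype(int);cv2.imwrite(f"pics/{n}10.png",im[u[1]-300:u[1]+300,u[0]-400:u[0]+400])
    # angle per lever from colour centroid
    for t in LY: print(n,t,[(round(r["score"],2),np.round(r["xyz"],3)) for r in env.search_frame(p,f"lever_{t}_grip")])
    print([(round(r["score"],2),np.round(r["xyz"],3)) for r in env.search_frame(p,"start_top")])
E
```

```text
left pre t 22.06 u -88.0 z 0.1127 F [-0.5  0.3 -0.2]
left hit=True t 24.16 u 17.0 z 0.1115 F [-1.9 -0.   3.9]
 seat True t 24.5 u 16.7 z 0.1111 F [-2.   0.5  5.4]
True
clear t 27.16 u -160.0 z 0.1998 F [ 0.2  0.1 -0.3]
side left [(0.66, array([0.588, 0.161, 0.137])), (0.37, array([0.597, 0.084, 0.134]))]
side mid [(0.58, array([0.6  , 0.083, 0.135]))]
side right [(0.71, array([0.612, 0.01 , 0.132]))]
[(0.59, array([ 0.524, -0.26 ,  0.067])), (0.59, array([ 0.332, -0.31 ,  0.076])), (0.46, array([ 0.329, -0.132,  0.074]))]
top left [(0.64, array([0.592, 0.153, 0.148]))]
top mid [(0.75, array([0.603, 0.076, 0.146]))]
top right [(0.42, array([ 0.613, -0.002,  0.137]))]
[(0.48, array([ 0.336, -0.32 ,  0.072]))]
```

View pics/side10.png

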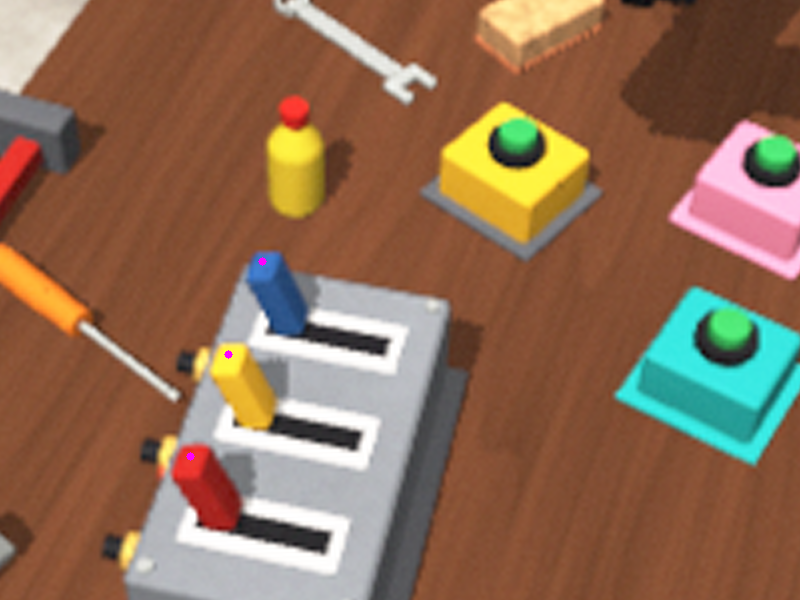

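View pics/top10.png

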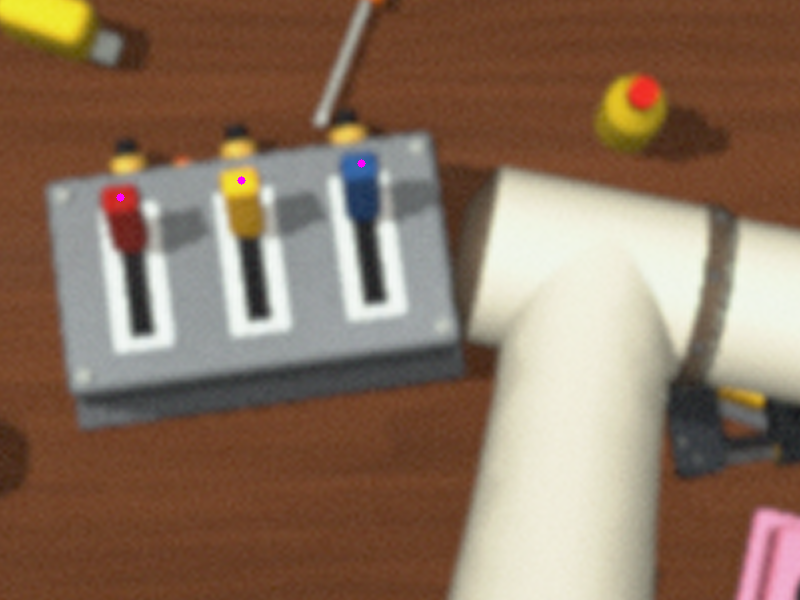

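All three levers sit at the end-stop tips in both views (side: blue (263,261), yellow (228,354), red (190,456)), and each hit a hard stop at 16–17 mm. Next I'll refine the yellow box's button position and hover over it.

```bash
python3 - <<'E'
from h import *
from scipy.optimize import least_squares
P={n:env.grab_frame(n) for n in("side","top")}
obs=[]
for n,f in(("side","pics/side0.png"),("top","pics/top0.png")):
    h=cv2.cvtColor(cv2.imread(f),cv2.COLOR_BGR2HSV);g=cv2.inRange(h,(50,120,60),(78,255,255))
    c=proj(P[n],[.523,-.265,.07])[0];Y,X=np.nonzero(g);k=np.hypot(X-c[0],Y-c[1])<14
    o=(X[k].mean(),Y[k].mean());obs.append((n,o));print(n,c,o,k.sum(),ray(P[n],o,.07))
r=least_squares(lambda q:np.concatenate([proj(P[n],q)[0]-o for n,o in obs]),[.523,-.265,.07]);print(r.x,r.cost)
x,y=r.x[:2]
env.goto([x,y,.15],ROT);st("hover")
p=env.grab_frame("wrist");im=p["image"].copy()
q=proj(p,[x,y,.07])[0];cv2.circle(im,tuple(q.astype(int)),3,(255,0,255),-1);cv2.imwrite("pics/w11.png",im)
np.save("btn.npy",r.x)
E
```

```text
side [318.98947916 157.94857741] (np.float64(318.5945945945946), np.float64(158.9189189189189)) 74 [ 0.52285455 -0.26046516  0.07      ]
top [375.76574069 224.20065834] (np.float64(376.0), np.float64(224.16101694915255)) 118 [ 0.52309969 -0.26565438  0.07      ]
[ 0.52411144 -0.26685981  0.06378058] 0.003943970172721845
hover t 28.21 u -87.0 z 0.1487 F [-0.5 -0.3  0.8]
```

View pics/w11.png

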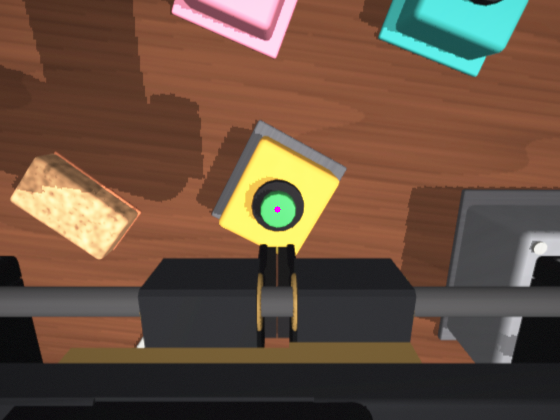

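```bash
python3 - <<'E'
from h import *
x,y,_=np.load("btn.npy")
env.move_straight([x,y,.085],ROT,rate=.12,force_limit=10);st("near")
h=env.move_straight([x,y,.03],ROT,rate=.025,force_limit=11);st(f"press {h}")
p=env.grab_frame("wrist");cv2.imwrite("pics/w12.png",p["image"][150:400,100:460]);env.dwell(.2);st("held")
E
```

```text
near t 28.95 u -86.5 z 0.0861 F [ 0.4 -0.3  0.2]
press True t 30.47 u -87.1 z 0.0445 F [-1.4  0.5  4.6]
held t 30.72 u -87.0 z 0.0445 F [-1.5  0.7  5.9]
```

View pics/w12.png

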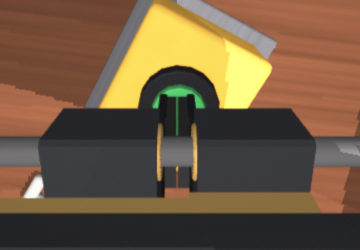

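Contact is centred on the green button and the held force is 5–6 N. I'll push on from here to confirm it's a hard bottom, then let go.

```bash
python3 - <<'E'
from h import *
x,y,_=np.load("btn.npy")
h=env.move_straight([x,y,.032],ROT,rate=.025,force_limit=9);st(f"more {h}")
env.dwell(.2);st("held")
zs=[]
for z in (.047,.050,.053,.056):
    env.move_straight([x,y,z],ROT,rate=.05);env.dwell(.1);st("rel")
env.move_straight([x,y,.2],ROT,rate=.15);
env.goto([.3,-.45,.25],ROT);st("away")
for n in("side","top"):
    p=env.grab_frame(n);cv2.imwrite(f"pics/{n}13.png",p["image"])
    if n=="side":
        im=cv2.resize(p["image"],None,fx=4,fy=4,interpolation=cv2.INTER_CUBIC);u=(proj(p,[.535,-.06,.09])[0]*4).astype(int);cv2.imwrite("pics/side13c.png",im[u[1]-300:u[1]+300,u[0]-400:u[0]+400])
E
```

```text
more True t 30.93 u -87.0 z 0.0446 F [-0.5  0.9  5. ]
held t 31.13 u -87.0 z 0.0445 F [0.1 1.3 7.2]
rel t 31.48 u -87.0 z 0.047 F [-0.6  0.1  2.7]
rel t 31.83 u -86.9 z 0.0499 F [0.2 0.1 2.2]
rel t 32.18 u -87.4 z 0.0526 F [ 0.3 -0.4  0.2]
rel t 32.53 u -87.1 z 0.056 F [0.1 0.2 0.1]
away t 34.77 u -331.7 z 0.2495 F [ 0.   0.1 -0.3]
```

View pics/side13c.png

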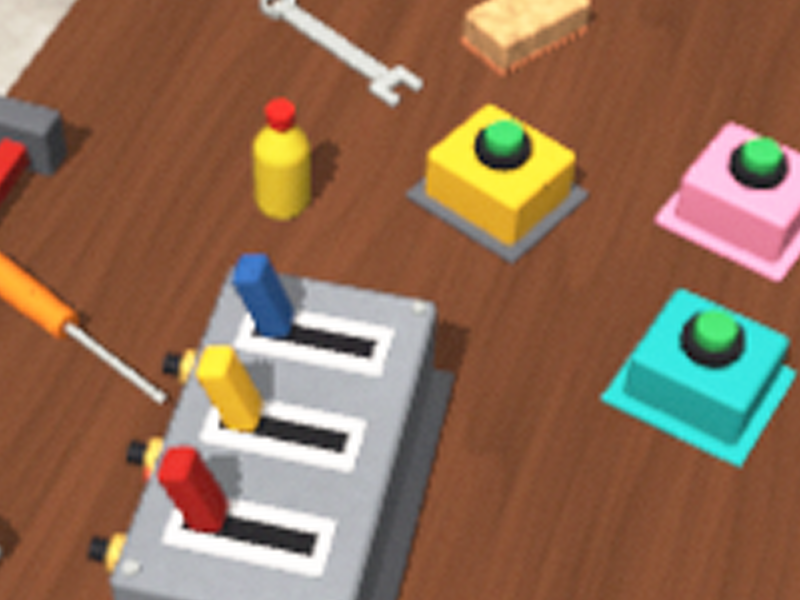

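View pics/top13.png

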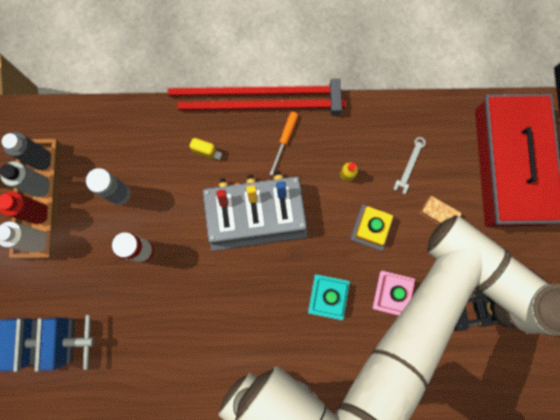

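The button stopped hard at z = 0.0445: more push gave no more travel, and contact ended about 7 mm higher. It has sprung back up, the levers are still over, and the loose items haven't moved. Handing in.

```bash
python3 -c "
from h import *
env.close_job();st('done')"
```

```text
the job is handed in; nothing more can be done
the job is handed in; nothing more can be done
```

All three levers are fully over, and I pressed the green start button on the yellow box once, after that, all the way down, and let it go. I handed the job in at about 35 s on the robot's clock.

- **Levers:** I pushed blue, then yellow, then red. Each went over freely on the first real push, so no blocked lever was loaded. Each met a hard stop at the same place, and both cameras showed the tips at the modelled end-stop positions.
- **Button:** A second push gave no more travel. On release, contact ended 6–8 mm above the bottom (nominal travel 7 mm), and the last picture shows the button up.
- **Last look:** In the last pictures the levers were still over, the loose items I could see were where they started, and the arm was clear. A few items sit close to the picture edges or the arm, and I checked them only by eye.

**Check that failed:** My first pass at the blue lever was too high and went over it without touching anything. The shut fingertips are about 20 mm higher than the reported tool position suggests, so I pushed 22 mm lower after that.

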